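# Shim up the V-block in the clamping jig and hold the clamp on it

## Task

The clamp of the jig is too short to reach the V-block: take shims from the rack one at a time and stand them upright on the jig floor between the V-block and the clamp pad, until the clamp, pushed by its handle, bears firmly on the stack before its travel ends. Finish while still holding the clamp handle, pressed gently but firmly so that pad, shims, V-block and stop are all tight against one another. Leave shims you do not need standing in the rack, and do not disturb the pen and the data stick.

Things in the scene. Friction and masses are not known exactly. Their poses are not given: they have to be found in the camera images.
- jig: Fixed grey clamping jig, plate 114 x 262 x 12 mm. Local y: clamping direction, from clamp to stop; x across, z up. Origin at desk height on the centre line, 20 mm in front of the open pad's face. The floor for V-block and shims is 12 mm above the origin. Two rails 10 mm high, inner faces at x = +-45 mm, guide the shims' ends (shims run along local x, 3 mm play each side).
- stop: Fixed aluminium stop block, 64 mm wide, 22 mm thick along the jig's y, 30 mm high, bolted on the jig floor at a place that differs each time. Origin at the centre of its underside; its face toward the clamp is 11 mm toward the jig's -y. Axes parallel to the jig's.
- v_block: Loose ground steel V-block standing on the jig floor against the stop, 46 mm wide across the jig, 38 mm thick along the jig's y (so its faces are 19 mm from its centre), 32 mm high. Origin at the centre of its underside, axes parallel to the jig's.
- clamp_handle: Upright handle of the hand clamp, 30 mm wide across the jig, 12 mm thick along the jig's y. Origin on the centre line, 72 mm above the desk; its top is 16 mm higher, free for 25 mm below the origin. Take it from above, fingers in line along the jig's y. It slides along the jig's y from -125 mm (open) to -103 mm (end stop); a weak spring (under 1.5 N) opens it when let go.
- pad: Pressure pad at the front of the clamp, 50 mm wide, 26 mm high, its top 40 mm above the desk. Origin at desk height below its front face (toward the stop). It is sprung: it yields up to 12 mm backwards, 1.5 N for each mm, no preload. Uncompressed, its face is 105 mm in front of the handle's origin.
- rack: Fixed low wooden rack, 104 x 136 x 18 mm, with three slots along its local x, 44 mm apart along local y, 15 mm wide and 10 mm deep, one shim in each; slot floors are 8 mm above the desk. Origin at the centre of its underside.
- shim_near: Aluminium shim plate standing upright in a rack slot (any of the three slots): body 84 mm long (local x), 12 mm thick (local y), 32 mm high, with a grip tab on top 20 mm wide, also 12 mm thick, reaching to 76 mm above the underside; on this one the tab stands at the end nearer the robot (32 mm toward local -x). Origin at the centre of the body's underside.
- shim_near_tab (a point): Centre of the upper part of this shim's tab, 58 mm above the shim's underside: grasp point, across the 12 mm thickness (shim's local y).
- shim_mid: Aluminium shim plate standing upright in a rack slot (any of the three slots): body 84 mm long (local x), 12 mm thick (local y), 32 mm high, with a grip tab on top 20 mm wide, also 12 mm thick, reaching to 76 mm above the underside; on this one the tab stands in the middle. Origin at the centre of the body's underside.
- shim_mid_tab (a point): Centre of the upper part of this shim's tab, 58 mm above the shim's underside: grasp point, across the 12 mm thickness (shim's local y).
- shim_far: Aluminium shim plate standing upright in a rack slot (any of the three slots): body 84 mm long (local x), 12 mm thick (local y), 32 mm high, with a grip tab on top 20 mm wide, also 12 mm thick, reaching to 76 mm above the underside; on this one the tab stands at the end away from the robot (32 mm toward local +x). Origin at the centre of the body's underside.
- shim_far_tab (a point): Centre of the upper part of this shim's tab, 58 mm above the shim's underside: grasp point, across the 12 mm thickness (shim's local y).
- marker_pen_mid (a point): Bystander: marker pen 17 x 135 mm lying on the desk (middle of it).
- usb_stick_mid (a point): Bystander: red data stick 18 x 56 mm lying on the desk (middle of it).

How it is judged:
On the way:
1. a first shim stands on the jig floor between the V-block and the pad (((height (world z) of shim_near below 0.0145 m and y of shim_near in the frame of jig between -0.02 and 0.06 m and x of shim_near in the frame of jig between -0.006 and 0.006 m and angle between shim_near's own z axis and vertical below 0.35 rad) or (height (world z) of shim_mid below 0.0145 m and y of shim_mid in the frame of jig between -0.02 and 0.06 m and x of shim_mid in the frame of jig between -0.006 and 0.006 m and angle between shim_mid's own z axis and vertical below 0.35 rad) or (height (world z) of shim_far below 0.0145 m and y of shim_far in the frame of jig between -0.02 and 0.06 m and x of shim_far in the frame of jig between -0.006 and 0.006 m and angle between shim_far's own z axis and vertical below 0.35 rad))), for 0.2 s.
At the end, for the whole second after the job is handed in: Fingers press the clamp handle (over 3 N), the pad presses a shim (over 3 N), a shim the V-block and the V-block the stop (over 1 N each); V-block and all shims upright (within 0.1 rad), fully down in jig or rack, at rest; unused shims in the rack ((contact force between pad and shim_near above 3 N or contact force between pad and shim_mid above 3 N or contact force between pad and shim_far above 3 N) and (contact force between v_block and shim_near above 1 N or contact force between v_block and shim_mid above 1 N or contact force between v_block and shim_far above 1 N) and contact force between v_block and stop above 1 N and contact force between the fingers and clamp_handle above 3 N and height (world z) of each of shim_near, shim_mid, shim_far, v_block below 0.0145 m and angle between each of shim_near, shim_mid, shim_far, v_block's own z axis and vertical below 0.1 rad and linear speed of each of shim_near, shim_mid, shim_far, v_block below 0.02 m/s and (horizontal distance between shim_near and jig below 0.065 m or horizontal distance between shim_near and rack below 0.056 m) and (horizontal distance between shim_mid and jig below 0.065 m or horizontal distance between shim_mid and rack below 0.056 m) and (horizontal distance between shim_far and jig below 0.065 m or horizontal distance between shim_far and rack below 0.056 m)); the arm keeps its last pose, push and grip.
It fails at once if the stack is squeezed with more than 40 N (contact force between pad and anything else above 40 N).
It fails at once if pen or data stick moved more than 30 mm (distance of any of marker_pen_mid, usb_stick_mid from where it was at the start of the episode above 0.03 m).
It also fails if it takes over 72 s, if anything falls off the work surface, if the arm or the gripper's body presses on something with over 40 N, if the wrist force passes 120 N, or if a joint passes its speed limit or range.

## Robot

A 6-joint arm with a two-finger parallel gripper is mounted at the origin on a cart in front of the work surface, level with it; the furniture and walls round the work are solid. World frame = base frame: x ahead of the robot, y to its left, z up, the work surface at z = 0. Lengths are in m, angles in rad, forces in N, time in s.
With the tool pointing down it reaches from about 0.3 to 0.85 m from the base axis. Payload 5.4 kg.
Tool frame: the origin (TCP) lies at the very end of the fingers, on their centre line; the grasp point (between the pads) lies 19 mm behind it; z points along the fingers, y is the line along which they close (so a half turn about z gives the same grasp; the last joint's range is limited). The gripper opens to 85 mm and grips with 20 to 120 N. Pads are 22 mm wide; open, the fingers measure 114 mm over their backs; the gripper's body (76 mm by 85 mm) begins 54 mm behind the grasp point. The pads swing forward as they close: fully open they stand 13 mm farther back than shut.
Start: joints at [1.089, 0.158, 1.597, -0, 1.386, -0.21], TCP at [0.154, 0.554, 0.231] pointing down, gripper open.
Joint ranges: [-2.91, 2.91], [-0.94, 2.29], [0.18, 2.7], [-1.29, 4.43], [0.17, 2.64], [-3, 3]. Speed limits (rad/s): [2.57, 2.57, 3.14, 3.14, 3.14, 3.14].

## Interface

Orientations are given as a unit quaternion [w, x, y, z].
In Python, from rig import state, grab_frame, finish_job gives the robot as it stands.
- The arm moves only by the tool send_rows, never from a script. Its argument "motion" is a list of rows, each an object of numbers: "dx", "dy", "dz": the shift along the tool's x, y, z in m; "turn": the turn about the tool's z in units of 8 degrees (1.0 is 8 degrees). A call has 1 to 12 rows; each row shifts and turns the commanded pose from where the row before left it, along the tool's axes as they then stand; what a row does not reach is not made up. A row lasts 1/8 s, in which the tool goes at most 62.5 mm and 10.7 degrees, less where a joint would pass 70% of its speed; a pose out of reach is approached as far as the arm can. A call is refused whole if a number of a shift passes 0.0625 or a number of a turn 1, either way. A call with a gripper value outside its range is refused whole. "jaw" is the closure, from 0 (fully open) to 1 (shut), set as the call begins (left out, the last holds). The fingers move at their own pace and stop on an object; the grip force is fixed at half the most. Time passes only in rows, so rows that do not move let the fingers close. It gives the time, the measured TCP pose, the force, the opening and the grip force at its end, in the units of the state.
- state(): the state, without advancing time (a new reading comes with each control period).
- grab_frame(name): name is "scene" or "top" or "wrist"; returns a dict with "pixels" (420x560x3 uint8, blue, green, red), "z_map" (420x560 float32, m along the optical axis (not along the pixel's ray), 0 where there is no reading), "camera_matrix" (3x3 intrinsics, pixels), "k1" (the pictures are not rectified: a ray, as slopes to the right and down, at radius r is drawn at 1 + k1 r^2 times it, then the intrinsics apply), "camera_from_world" (4x4, takes a point from world to camera coordinates). Camera axes: x right, y down, z forward; pixel columns grow to the right and rows downward; lengths in m; the calibration is good to about 2 mm. A picture is of the moment at which its call begins.
- finish_job(): hands the job in; it is judged then, once.
The state is a dict: "time": time; "joint_positions": joint angles; "qd": joint speeds; "joint_efforts": joint torques, N m; "ee_pos": TCP position; "tcp_rot": TCP orientation; "wrist_force": force on the tool from outside, world axes, zero at the start; "wrist_torque": the same for the moment, N m; "opening": finger opening in m; "grip_force": force on a finger pad.
Only numpy, scipy, OpenCV 4.12 (cv2) and the standard library are available. Lean on these libraries where they do the work, as an engineer would, in place of code of your own. Each camera call takes 0.05 s, during which the arm holds its last target. There are 200 camera calls.

## Working session

There is one attempt and no reset: what is moved stays moved. The work goes in short steps, Python scripts to look and compute and a tool call to move; the robot and the scene stay as the last step left them, time stands still between calls to the robot, and variables do not carry over. Pictures are saved under pics/ and viewed, at most 12 in all, crops included, and the job is handed in when it is done.

Besides the shell and the picture viewer there is one more tool, called after "Call:" as name(argument=value, ...), one argument or row to a line, values as JSON. send_rows: Moves the arm, as the interface text tells. Its arguments: {"type":"object","properties":{"motion":{"type":"array"},"jaw":{"type":"number"}},"required":["motion"]}

```bash
mkdir -p pics; ls
cat > h.py <<'E'
import numpy as np, cv2
from rig import state, grab_frame, finish_job
def cloud(f):
    K=f["camera_matrix"];k=f["k1"];h,w=f["z_map"].shape
    u,v=np.meshgrid(np.arange(w),np.arange(h))
    d=np.array([k,0,0,0,0],float)
    p=np.stack([u.ravel(),v.ravel()],1).astype(np.float64)[:,None]
    s=cv2.undistortPoints(p,np.array(K,float),d)[:,0]
    z=f["z_map"].ravel()
    P=np.c_[s*z[:,None],z]
    T=np.linalg.inv(f["camera_from_world"])
    W=P@T[:3,:3].T+T[:3,3]
    W[z==0]=np.nan
    return W.reshape(h,w,3)
E
python3 - <<'E'
from h import *
s=state();print({k:np.round(v,3) for k,v in s.items()})
f=grab_frame("top");cv2.imwrite("pics/top0.png",f["pixels"]);np.save("top.npy",cloud(f))
g=grab_frame("scene");cv2.imwrite("pics/sc0.png",g["pixels"]);np.save("sc.npy",cloud(g))
E
```

```text
pics
{'time': np.float64(0.0), 'joint_positions': array([ 1.089,  0.159,  1.598,  0.   ,  1.386, -0.21 ]), 'qd': array([ 0.   ,  0.002, -0.   ,  0.002, -0.001, -0.   ]), 'joint_efforts': array([ 1.0000e-03, -3.9601e+01, -3.3143e+01, -0.0000e+00,  8.0000e-03,
       -0.0000e+00]), 'ee_pos': array([0.154, 0.553, 0.23 ]), 'tcp_rot': array([-0.   ,  0.135,  0.991, -0.001]), 'wrist_force': array([ 0.443,  0.193, -0.169]), 'wrist_torque': array([ 0.013,  0.039, -0.01 ]), 'grip_force': np.float64(0.0), 'opening': np.float64(0.085)}
```

View pics/top0.png

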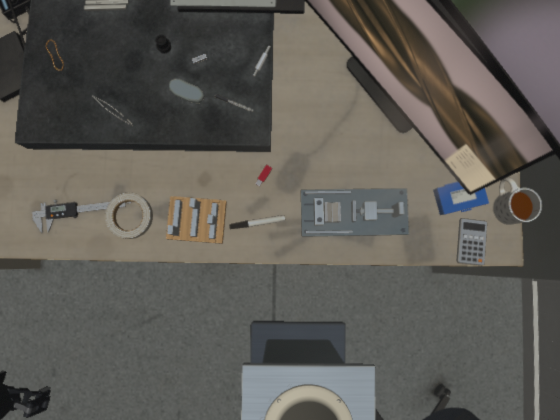

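View pics/sc0.png

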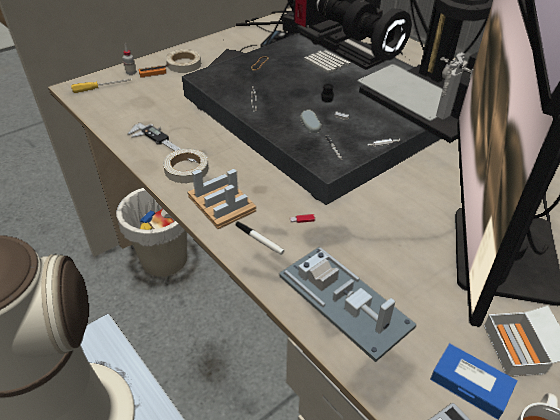

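The top view shows the rack with shims at about (196,218), the pen at (258,222), the stick at (263,175), and the jig at (355,212) with its stop on the left and handle at (402,208). Next I'll measure these from the depth data.

Run:
```python
from h import *
W=np.load("top.npy")
for n,(u,v) in dict(pen=(258,222),usb=(263,175),desk=(240,160),jig=(390,196)).items(): print(n,W[v,u].round(4))
def blobs(box,zlo,zhi,mina=6):
    x0,y0,x1,y1=box; S=W[y0:y1,x0:x1]; m=((S[...,2]>zlo)&(S[...,2]<zhi)).astype(np.uint8)
    n,l,st,_=cv2.connectedComponentsWithStats(m,connectivity=4)
    for i in range(1,n):
        if st[i,4]<mina: continue
        P=S[l==i]; r=cv2.minAreaRect(P[:,:2].astype(np.float32)*1000)
        print(zlo,zhi,"n",st[i,4],"px",st[i,:4]+[x0,y0,0,0],"mean",P.mean(0).round(4),"rect",np.round(r[0],1),np.round(r[1],1),round(r[2],1))
R=(150,180,235,255);J=(290,175,420,250)
print("rack");blobs(R,.012,.022,30);blobs(R,.035,.045);blobs(R,.075,.09,4)
print("jig");blobs(J,.006,.016,50);blobs(J,.019,.025);blobs(J,.034,.050);blobs(J,.08,.095,4)
I=cv2.imread("pics/top0.png");c=np.hstack([cv2.resize(I[185:255,155:235],None,fx=4.5,fy=4.5,interpolation=2),cv2.resize(I[185:255,295:415],None,fx=3.5,fy=4.5,interpolation=2)])
cv2.imwrite("pics/crop0.png",c);print(c.shape)
W=np.load("sc.npy");print("scene")
R=(170,160,270,235);J=(270,240,425,365)
blobs(R,.075,.09,4);blobs(R,.035,.043);blobs(J,.08,.095,4);blobs(J,.036,.048,6)
```

```text
pen [0.4879 0.1256 0.0176]
usb [0.6041 0.1163 0.0076]
desk [0.642  0.174  0.0014]
jig [ 0.5575 -0.1961  0.0073]
rack
0.012 0.022 n 1532 px [166 196  60  47] mean [0.4916 0.2725 0.0165] rect [492.7 275.6] [136.  104.6] 86.3
0.035 0.045 n 146 px [173 199   8  36] mean [0.5027 0.3174 0.0386] rect [496.2 318.1] [13.  82.8] 87.1
0.035 0.045 n 67 px [211 203   6  17] mean [0.5147 0.23   0.0387] rect [510.6 230.1] [38.2 12.2] 1.5
0.035 0.045 n 145 px [190 204   8  32] mean [0.4854 0.2765 0.039 ] rect [489.6 276.7] [12.9 73.9] 86.0
0.035 0.045 n 65 px [209 224   6  15] mean [0.4637 0.2336 0.0392] rect [463.5 234. ] [11.5 33. ] 85.9
0.075 0.09 n 52 px [189 198   6   9] mean [0.5252 0.2741 0.0825] rect [525.6 274.2] [18.9 11.9] 0.4
0.075 0.09 n 51 px [207 214   6  10] mean [0.4886 0.232  0.0822] rect [489.1 232.4] [12.3 20.1] 84.8
0.075 0.09 n 53 px [167 225   7   9] mean [0.4633 0.3203 0.0823] rect [463.2 320.5] [11.6 18.9] 85.5
jig
0.006 0.016 n 3417 px [301 188 108  49] mean [ 0.5159 -0.114   0.0111] rect [ 517.5 -107.3] [114.4 261.1] 1.8
0.019 0.025 n 65 px [305 191  29   3] mean [ 0.5624 
[... 1967 characters left out ...]
] mean [0.4763 0.2758 0.0397] rect [478.2 277.1] [16.6 52.9] 89.1
0.035 0.043 n 155 px [213 194  34  19] mean [0.4861 0.2302 0.0397] rect [488.5 231.8] [15.3 83. ] 85.7
0.08 0.095 n 134 px [380 298  15  15] mean [ 0.5192 -0.2043  0.0873] rect [ 521.  -203.6] [32.6 13.6] 2.8
0.036 0.048 n 613 px [298 253  41  31] mean [ 0.5129 -0.0373  0.0425] rect [516.1 -38.3] [66.6 65.6] 1.2
0.036 0.048 n 109 px [334 279  20  17] mean [ 0.5179 -0.1032  0.0408] rect [ 518.9 -103. ] [48.6  8.7] 0.5
0.036 0.048 n 348 px [346 288  26  23] mean [ 0.5182 -0.1419  0.0429] rect [ 519.3 -137.6] [46.1 37.4] 2.0
0.036 0.048 n 52 px [377 317  14  10] mean [ 0.5151 -0.207   0.0419] rect [ 517.9 -208. ] [10.2 27.9] 70.2
```

View pics/crop0.png

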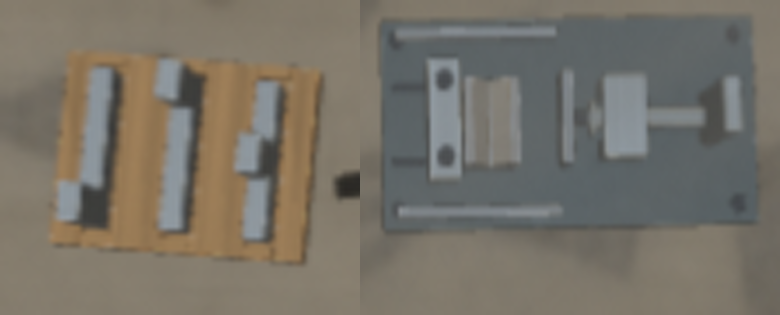

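The stop, V-block and pad are in line with the jig at a yaw of about +1.9°, with its origin near (0.516, -0.078). The open gap is about 29 mm, so one shim may be enough. The rack's yaw is about -4.2°, and I'll start with the balanced mid-tab shim at (0.489, 0.232).

Call:
send_rows(
  motion=[
    {"turn": -0.7},
    {"turn": -0.7},
    {"dx": -0.036, "dy": -0.0296},
    {"dx": -0.036, "dy": -0.0296},
    {"dx": -0.036, "dy": -0.0296},
    {"dx": -0.036, "dy": -0.0296},
    {"dx": -0.036, "dy": -0.0296},
    {"dx": -0.036, "dy": -0.0296},
    {"dx": -0.036, "dy": -0.0296},
    {"dx": -0.036, "dy": -0.0296},
    {"dx": -0.036, "dy": -0.0296},
    {"dx": -0.034, "dy": -0.0296},
  ],
  jaw=0.5,
)

```text
validation failed for argument at $.mo...
```

```bash
cat > go.py <<'E'
import sys
from h import *
from scipy.spatial.transform import Rotation as Ro
# args: target x y z, tool-y world angle deg -> deltas (tool frame after the turn)
x,y,z,a=map(float,sys.argv[1:5]); s=state(); q=s["tcp_rot"]
R=Ro.from_quat([q[1],q[2],q[3],q[0]]).as_matrix(); ang=np.degrees(np.arctan2(R[1,1],R[0,1]))
t=-(a-ang)
R2=R@Ro.from_euler("z",t,degrees=True).as_matrix()
d=R2.T@(np.array([x,y,z])-s["ee_pos"])
print("t",round(float(s["time"]),2),"pos",s["ee_pos"].round(4),"tilt",(R[:2,2]).round(4),"ang",ang.round(2),"turn units",round(t/8,3),"dtool",d.round(4),"open",round(float(s["opening"]),4),"F",s["wrist_force"].round(2))
E
python3 go.py 0.4887 0.232 0.150 85.8
python3 - <<'E'
from h import *
f=grab_frame("wrist");cv2.imwrite("pics/w1.png",f["pixels"]);np.save("w1.npy",cloud(f))
W=np.load("w1.npy")
for lo,hi in((.077,.092),(.034,.046)):
    m=((W[...,2]>lo)&(W[...,2]<hi)).astype(np.uint8);n,l,st,_=cv2.connectedComponentsWithStats(m,connectivity=4)
    for i in range(1,n):
        if st[i,4]>150:
            P=W[l==i];r=cv2.minAreaRect(P[:,:2].astype(np.float32)*1000);print(lo,st[i],P.mean(0).round(4),np.round(r[0],1),np.round(r[1],1),round(r[2],1))
E
```

```text
t 0.1 pos [0.1541 0.5534 0.2304] tilt [-0.0008 -0.0015] ang 74.43 turn units -1.422 dtool [-0.3573 -0.2959  0.0806] open 0.0854 F [-0.47  0.79 -0.19]
```

View pics/w1.png

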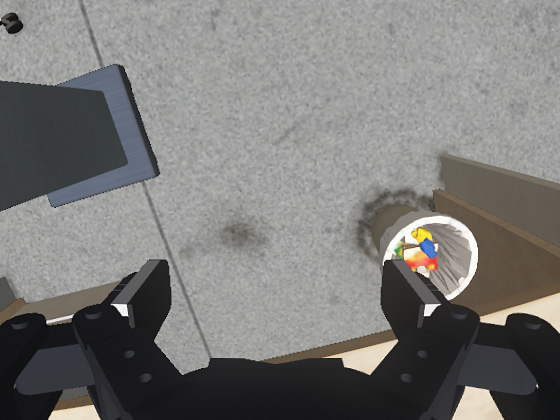

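The wrist view still shows the floor and bin because the move was refused. Each row probably needs all four keys, so I'm resending with them.

Call:
send_rows(
  motion=[
    {"dx": 0, "dy": 0, "dz": 0, "turn": -0.71},
    {"dx": 0, "dy": 0, "dz": 0, "turn": -0.71},
    {"dx": -0.036, "dy": -0.0296, "dz": 0, "turn": 0},
    {"dx": -0.036, "dy": -0.0296, "dz": 0, "turn": 0},
    {"dx": -0.036, "dy": -0.0296, "dz": 0, "turn": 0},
    {"dx": -0.036, "dy": -0.0296, "dz": 0, "turn": 0},
    {"dx": -0.036, "dy": -0.0296, "dz": 0, "turn": 0},
    {"dx": -0.036, "dy": -0.0296, "dz": 0, "turn": 0},
    {"dx": -0.036, "dy": -0.0296, "dz": 0, "turn": 0},
    {"dx": -0.036, "dy": -0.0296, "dz": 0, "turn": 0},
    {"dx": -0.036, "dy": -0.0296, "dz": 0, "turn": 0},
    {"dx": -0.034, "dy": -0.0296, "dz": 0, "turn": 0},
  ],
  jaw=0.5,
)

```text
time: 1.65
ee_pos: [0.4905, 0.2311, 0.231]
tcp_rot: [-0.0, 0.037, 0.999, -0.0]
wrist_force: [0.3, 0.8, 0.6]
opening: 0.0428
grip_force: 0.0
```

```bash
cat > blob.py <<'E'
from h import *
import sys
name=sys.argv[1]; f=grab_frame("wrist");cv2.imwrite(f"pics/{name}.png",f["pixels"]);W=cloud(f)
for a in sys.argv[2:]:
    lo,hi=map(float,a.split("-"))
    m=((W[...,2]>lo)&(W[...,2]<hi)).astype(np.uint8);n,l,st,_=cv2.connectedComponentsWithStats(m,connectivity=4)
    for i in range(1,n):
        if st[i,4]>150:
            P=W[l==i];r=cv2.minAreaRect(P[:,:2].astype(np.float32)*1000);print(a,st[i],P.mean(0).round(4),np.round(r[0],1),np.round(r[1],1),round(r[2],1))
E
python3 blob.py w2 .077-.092 .034-.046; python3 go.py 0.4887 0.232 0.150 85.8
```

```text
.077-.092 [374 142  18  25 378] [0.4638 0.3216 0.0829] [464.2 322.3] [12.7 19.7] 86.1
.077-.092 [270 179  15  25 354] [0.4891 0.2327 0.083 ] [489.5 232.6] [11.8 19.8] 86.0
.077-.092 [321 217  15  24 338] [0.5253 0.2742 0.0827] [525.9 274.4] [11.9 19.6] 87.9
.077-.092 [ 511  331   49   40 1010] [0.6683 0.4925 0.0869] [666.8 498.5] [70.4 33.7] 53.5
.077-.092 [449 349  18  26 215] [0.6711 0.3987 0.0889] [672.7 400.5] [33.9 10.6] 43.6
.077-.092 [261 357  46   7 153] [0.6593 0.2257 0.0796] [659.3 227. ] [ 2.6 44.7] 0.0
.077-.092 [399 367  53  53 974] [0.7099 0.3618 0.089 ] [714.6 362.7] [98.7 22.8] 35.3
.034-.046 [270 138  14  36 444] [0.4644 0.2342 0.0393] [464.7 234.2] [11.6 33.2] 87.7
.034-.046 [360 138  16  86 866] [0.5014 0.3188 0.0389] [495.7 320.2] [13.1 83.1] 86.3
.034-.046 [316 139  15  86 930] [0.4853 0.2766 0.0391] [493.2 276.5] [12.3 82.1] 86.2
.034-.046 [  12  194   46   62 1647] [ 0.5145 -0.0191  0.041 ] [516.4 -25.3] [63.6 40.8] 1.9
.034-.046 [271 204  13  20 246] [0.5207 0.2309 0.0391] [520.9 230.6] [11.7 20.1] 86.2
.034-.046 [  0 205  19  45 522] [ 0.5191 -0.0567  0.0385] [515.6 -58.9] [46.  16.1] 2.6
.034-.046 [479 306  81  16 502] [0.659  0.4964 0.04  ] [659.1 498.9] [102.6   3.1] 90.0
.034-.046 [214 329 122  15 819] [0.6592 0.2175 0.0402] [659.2 217.6] [131.7   3.2] 90.0
t 1.7 pos [0.4939 0.2272 0.2311] tilt [ 0.0024 -0.003 ] ang 85.57 turn units -0.029 dtool [0.0058 0.0046 0.081 ] open 0.0427 F [ 0.93 -4.76 -0.43]
```

View pics/w2.png

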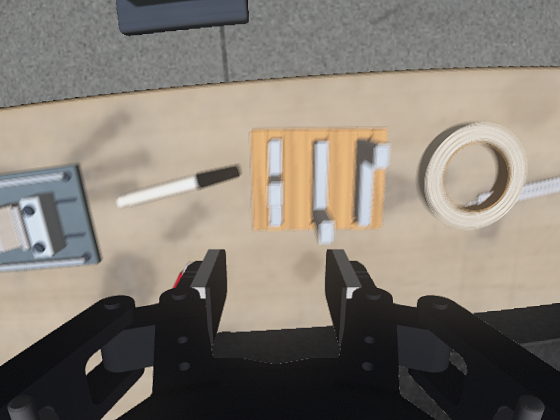

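The wrist view shows the mid shim at (275,180), the far one at (322,190) and the near one at (370,165). The mid tab measures (0.489, 0.2325), which agrees with the top camera. The arm is still settling, so I'll descend to a hover and then correct.

Call:
send_rows(
  motion=[
    {"dx": 0, "dy": 0, "dz": 0.03, "turn": -0.04},
    {"dx": 0, "dy": 0, "dz": 0.04, "turn": 0},
    {"dx": 0, "dy": 0, "dz": 0.04, "turn": 0},
    {"dx": 0, "dy": 0, "dz": 0.02, "turn": 0},
    {"dx": 0, "dy": 0, "dz": 0, "turn": 0},
    {"dx": 0, "dy": 0, "dz": 0, "turn": 0},
  ],
)

```text
time: 2.45
ee_pos: [0.4903, 0.2326, 0.1024]
tcp_rot: [0.001, 0.034, 0.999, 0.0]
wrist_force: [0.1, 0.0, 0.2]
opening: 0.0427
grip_force: 0.0
```

```bash
python3 go.py 0.489 0.2325 0.048 86.2
```

```text
t 2.45 pos [0.4903 0.2326 0.1024] tilt [0.0016 0.0004] ang 86.11 turn units -0.011 dtool [ 0.0014 -0.0002  0.0544] open 0.0427 F [0.08 0.03 0.18]
```

Call:
send_rows(
  motion=[
    {"dx": 0.001, "dy": 0, "dz": 0.02, "turn": 0},
    {"dx": 0, "dy": 0, "dz": 0.02, "turn": 0},
    {"dx": 0, "dy": 0, "dz": 0.014, "turn": 0},
    {"dx": 0, "dy": 0, "dz": 0, "turn": 0},
    {"dx": 0, "dy": 0, "dz": 0, "turn": 0},
  ],
)

```text
time: 3.08
ee_pos: [0.4895, 0.2327, 0.0483]
tcp_rot: [0.001, 0.034, 0.999, 0.0]
wrist_force: [0.9, -0.4, 0.1]
opening: 0.0426
grip_force: 0.0
```

Call:
send_rows(
  motion=[
    {"dx": 0, "dy": 0, "dz": 0, "turn": 0},
    {"dx": 0, "dy": 0, "dz": 0, "turn": 0},
    {"dx": 0, "dy": 0, "dz": 0, "turn": 0},
    {"dx": 0, "dy": 0, "dz": 0, "turn": 0},
    {"dx": 0, "dy": 0, "dz": 0, "turn": 0},
    {"dx": 0, "dy": 0, "dz": 0, "turn": 0},
  ],
  jaw=1,
)

```text
time: 3.82
ee_pos: [0.4894, 0.2326, 0.0481]
tcp_rot: [0.001, 0.034, 0.999, 0.0]
wrist_force: [0.6, -0.1, 4.1]
opening: 0.0109
grip_force: 59.1
```

Call:
send_rows(
  motion=[
    {"dx": 0, "dy": 0, "dz": -0.01, "turn": 0},
    {"dx": 0, "dy": 0, "dz": -0.02, "turn": 0},
    {"dx": 0, "dy": 0, "dz": -0.03, "turn": 0},
    {"dx": 0, "dy": 0, "dz": -0.03, "turn": 0},
    {"dx": 0, "dy": 0, "dz": -0.01, "turn": 0},
    {"dx": 0, "dy": 0, "dz": 0, "turn": -0.71},
    {"dx": 0, "dy": 0, "dz": 0, "turn": 0},
  ],
)

```text
time: 4.7
ee_pos: [0.4879, 0.2323, 0.1464]
tcp_rot: [-0.001, -0.015, 1.0, -0.0]
wrist_force: [-0.3, 1.1, -1.5]
opening: 0.0113
grip_force: 58.4
```

```bash
python3 go.py 0.5163 -0.078 0.148 91.9
```

```text
t 4.7 pos [0.4879 0.2323 0.1464] tilt [-0.0018 -0.0004] ang 91.73 turn units -0.021 dtool [-0.0181 -0.3111 -0.0016] open 0.0113 F [-0.32  1.11 -1.52]
```

Call:
send_rows(
  motion=[
    {"dx": -0.002, "dy": -0.02, "dz": 0, "turn": -0.02},
    {"dx": -0.002, "dy": -0.035, "dz": 0, "turn": 0},
    {"dx": -0.002, "dy": -0.04, "dz": 0, "turn": 0},
    {"dx": -0.002, "dy": -0.04, "dz": 0, "turn": 0},
    {"dx": -0.002, "dy": -0.04, "dz": 0, "turn": 0},
    {"dx": -0.002, "dy": -0.04, "dz": 0, "turn": 0},
    {"dx": -0.002, "dy": -0.04, "dz": 0, "turn": 0},
    {"dx": -0.002, "dy": -0.035, "dz": 0, "turn": 0},
    {"dx": -0.002, "dy": -0.02, "dz": 0, "turn": 0},
    {"dx": 0, "dy": 0, "dz": 0, "turn": 0},
    {"dx": 0, "dy": 0, "dz": 0, "turn": 0},
  ],
)

```text
time: 6.08
ee_pos: [0.5169, -0.0757, 0.1469]
tcp_rot: [-0.0, -0.017, 1.0, 0.0]
wrist_force: [-0.5, -0.1, -0.2]
opening: 0.0111
grip_force: 58.5
```

```bash
python3 blob.py w3 .0345-.0445 .017-.026 .08-.095; python3 go.py 0.5163 -0.078 0.053 91.9
```

```text
.0345-.0445 [ 314  162   59   86 3583] [ 0.5135 -0.026   0.0408] [515.5 -26.1] [64.1 39.6] 0.6
.0345-.0445 [234 171  13  68 749] [ 0.5174 -0.101   0.039 ] [ 518.2 -101.2] [50.1  8.2] 2.0
.0345-.0445 [ 289  172   20   64 1092] [ 0.5143 -0.0595  0.0404] [515.2 -59. ] [46.3 13.9] 2.1
.0345-.0445 [ 165  175   45   60 2437] [ 0.5182 -0.1395  0.041 ] [ 519.2 -140.2] [43.8 30.2] 1.9
.0345-.0445 [ 98 185  19  41 242] [ 0.5187 -0.1968  0.0397] [ 520.3 -196.7] [30.3  8.4] 16.8
.0345-.0445 [533 360  27  10 168] [0.659  0.1799 0.0392] [659.  180.1] [ 2.8 29.3] 1.2
.017-.026 [ 246  133  148   10 1189] [ 0.4684 -0.0455  0.021 ] [468.4 -43.7] [  6.  110.7] 1.6
.017-.026 [  0 232  12  30 180] [ 0.5681 -0.3074  0.0208] [ 566.5 -308.4] [25.3  4.2] 14.9
.017-.026 [307 253  78   9 606] [ 0.5629 -0.0153  0.0207] [563.8 -16.5] [ 6.7 63.2] 1.3
.017-.026 [  0 340  26  24 232] [ 0.6747 -0.3228  0.0214] [ 674.2 -323.2] [29.8  7.3] 43.9
.08-.095 [  60  199   28   48 1032] [ 0.5202 -0.2001  0.0858] [ 521.3 -201.4] [30.1 12.4] 2.7
t 6.12 pos [ 0.5169 -0.0756  0.147 ] tilt [-0.0006  0.0007] ang 92.0 turn units 0.012 dtool [ 0.0006 -0.0024  0.094 ] open 0.0112 F [ 0.61 -0.5  -0.72]
```

View pics/w3.png

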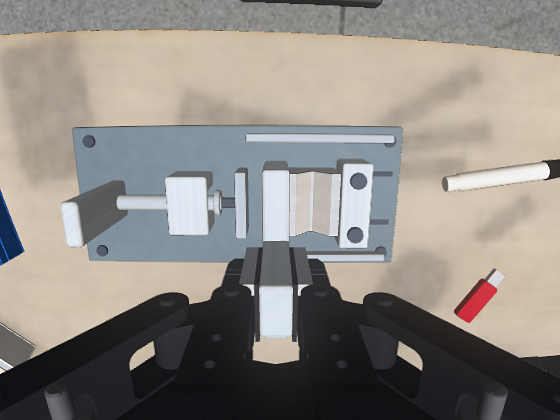

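The held shim is at (275,205), in the gap between the pad at (240,203) and the V-block at (313,203). Position and yaw are good, so I'll lower it.

Call:
send_rows(
  motion=[
    {"dx": 0, "dy": -0.001, "dz": 0.02, "turn": 0},
    {"dx": 0, "dy": 0, "dz": 0.03, "turn": 0},
    {"dx": 0, "dy": 0, "dz": 0.025, "turn": 0},
    {"dx": 0, "dy": 0, "dz": 0.01, "turn": 0},
    {"dx": 0, "dy": 0, "dz": 0.005, "turn": 0},
    {"dx": 0, "dy": 0, "dz": 0.003, "turn": 0},
    {"dx": 0, "dy": 0, "dz": 0, "turn": 0},
    {"dx": 0, "dy": 0, "dz": 0, "turn": 0},
  ],
)

```text
time: 7.12
ee_pos: [0.5176, -0.078, 0.0549]
tcp_rot: [0.001, -0.017, 1.0, -0.0]
wrist_force: [-0.1, -0.4, -0.4]
opening: 0.0114
grip_force: 58.5
```

Call:
send_rows(
  motion=[
    {"dx": 0, "dy": 0, "dz": 0.001, "turn": 0},
    {"dx": 0, "dy": 0, "dz": 0.001, "turn": 0},
    {"dx": 0, "dy": 0, "dz": 0.001, "turn": 0},
    {"dx": 0, "dy": 0, "dz": 0, "turn": 0},
    {"dx": 0, "dy": 0, "dz": 0, "turn": 0},
  ],
)

```text
time: 7.75
ee_pos: [0.5173, -0.0779, 0.0521]
tcp_rot: [-0.0, -0.017, 1.0, -0.0]
wrist_force: [-4.0, 1.1, 6.9]
opening: 0.0115
grip_force: 59.7
```

Touchdown at 6.9 N, at the height I expected. Now release and retreat.

Call:
send_rows(
  motion=[
    {"dx": 0, "dy": 0, "dz": 0, "turn": 0},
    {"dx": 0, "dy": 0, "dz": 0, "turn": 0},
    {"dx": 0, "dy": 0, "dz": 0, "turn": 0},
    {"dx": 0, "dy": 0, "dz": 0, "turn": 0},
    {"dx": 0, "dy": 0, "dz": -0.01, "turn": 0},
    {"dx": 0, "dy": 0, "dz": -0.03, "turn": 0},
    {"dx": 0, "dy": 0, "dz": -0.04, "turn": 0},
    {"dx": 0, "dy": 0, "dz": -0.03, "turn": 0},
    {"dx": 0, "dy": -0.02, "dz": 0, "turn": 0},
    {"dx": -0.001, "dy": -0.04, "dz": 0, "turn": 0},
    {"dx": -0.001, "dy": -0.04, "dz": 0, "turn": 0},
    {"dx": 0, "dy": -0.02, "dz": 0, "turn": 0},
  ],
  jaw=0.5,
)

```text
time: 9.25
ee_pos: [0.5226, -0.1997, 0.1604]
tcp_rot: [-0.001, -0.016, 1.0, 0.0]
wrist_force: [0.5, 0.1, -0.2]
opening: 0.0427
grip_force: 0.0
```

```bash
python3 blob.py w4 .0345-.0475 .08-.095; python3 go.py 0.5207 -0.2020 0.053 91.9
```

```text
.0345-.0475 [ 418  145   46  107 2134] [ 0.5121 -0.0764  0.0418] [517.  -68.4] [83.7 32.9] 1.7
.0345-.0475 [ 469  159   55   80 3284] [ 0.5134 -0.0264  0.0414] [515.5 -26.4] [64.3 39.7] 1.6
.0345-.0475 [394 167  17  64 695] [ 0.5173 -0.1021  0.0387] [ 518.3 -101.4] [49.7  8.4] 2.6
.0345-.0475 [ 332  170   43   58 2235] [ 0.5183 -0.1409  0.0409] [ 519.6 -140.2] [44.8 30. ] 2.1
.08-.095 [262 192  19  47 832] [ 0.5201 -0.2022  0.0866] [ 521.1 -202.4] [29.6 11.5] 2.0
.08-.095 [448 200  26  32 674] [ 0.5168 -0.0793  0.0861] [517.4 -77.7] [20.1 13.8] 2.8
t 9.3 pos [ 0.5227 -0.2012  0.1606] tilt [-0.0009 -0.0009] ang 91.78 turn units -0.015 dtool [ 0.0019 -0.0006  0.1076] open 0.0427 F [-1.63 -2.37 -0.6 ]
```

View pics/w4.png

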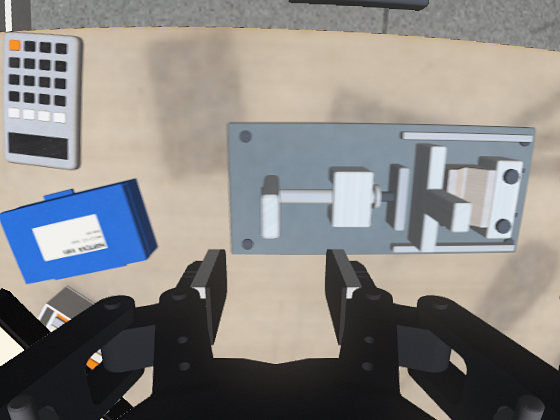

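The shim stands upright between the rails at (430,200), centred, with the handle at (270,207). I'll take the handle next, to test whether one shim is enough.

Call:
send_rows(
  motion=[
    {"dx": 0.002, "dy": -0.001, "dz": 0.02, "turn": 0},
    {"dx": 0, "dy": 0, "dz": 0.04, "turn": 0},
    {"dx": 0, "dy": 0, "dz": 0.03, "turn": 0},
    {"dx": 0, "dy": 0, "dz": 0.017, "turn": 0},
    {"dx": 0, "dy": 0, "dz": 0, "turn": 0},
    {"dx": 0, "dy": 0, "dz": 0, "turn": 0},
  ],
)

```text
time: 10.05
ee_pos: [0.5222, -0.1991, 0.0556]
tcp_rot: [0.001, -0.017, 1.0, -0.001]
wrist_force: [0.4, -0.7, 0.2]
opening: 0.0429
grip_force: 0.0
```

Call:
send_rows(
  motion=[
    {"dx": 0, "dy": 0, "dz": 0, "turn": 0},
    {"dx": 0, "dy": 0, "dz": 0, "turn": 0},
    {"dx": 0, "dy": 0, "dz": 0, "turn": 0},
    {"dx": 0, "dy": 0, "dz": 0, "turn": 0},
    {"dx": 0, "dy": 0, "dz": 0, "turn": 0},
    {"dx": 0, "dy": 0, "dz": 0, "turn": 0},
  ],
  jaw=1,
)

```text
time: 10.8
ee_pos: [0.5221, -0.1993, 0.0556]
tcp_rot: [0.001, -0.017, 1.0, -0.001]
wrist_force: [-0.5, -0.2, 5.6]
opening: 0.011
grip_force: 59.2
```

Call:
send_rows(
  motion=[
    {"dx": 0, "dy": 0.003, "dz": 0, "turn": 0},
    {"dx": 0, "dy": 0.003, "dz": 0, "turn": 0},
    {"dx": 0, "dy": 0.002, "dz": 0, "turn": 0},
    {"dx": 0, "dy": 0.002, "dz": 0, "turn": 0},
    {"dx": 0, "dy": 0, "dz": 0, "turn": 0},
    {"dx": 0, "dy": 0, "dz": 0, "turn": 0},
  ],
)

```text
time: 11.55
ee_pos: [0.5218, -0.1894, 0.0556]
tcp_rot: [0.001, -0.017, 1.0, -0.001]
wrist_force: [-0.9, 0.9, 5.1]
opening: 0.0114
grip_force: 59.2
```

Call:
send_rows(
  motion=[
    {"dx": 0, "dy": 0.002, "dz": 0, "turn": 0},
    {"dx": 0, "dy": 0.002, "dz": 0, "turn": 0},
    {"dx": 0, "dy": 0, "dz": 0, "turn": 0},
    {"dx": 0, "dy": 0, "dz": 0, "turn": 0},
  ],
)

```text
time: 12.05
ee_pos: [0.5217, -0.1855, 0.0556]
tcp_rot: [0.001, -0.017, 1.0, -0.001]
wrist_force: [-1.2, -1.3, 4.8]
opening: 0.0112
grip_force: 59.2
```

Call:
send_rows(
  motion=[
    {"dx": 0, "dy": 0.001, "dz": 0, "turn": 0},
    {"dx": 0, "dy": 0.001, "dz": 0, "turn": 0},
    {"dx": 0, "dy": 0, "dz": 0, "turn": 0},
    {"dx": 0, "dy": 0, "dz": 0, "turn": 0},
  ],
)

```text
time: 12.55
ee_pos: [0.5216, -0.1839, 0.0556]
tcp_rot: [0.001, -0.017, 1.0, -0.001]
wrist_force: [-1.1, -2.1, 5.3]
opening: 0.0109
grip_force: 59.1
```

Call:
send_rows(
  motion=[
    {"dx": 0, "dy": 0.001, "dz": 0, "turn": 0},
    {"dx": 0, "dy": 0.001, "dz": 0, "turn": 0},
    {"dx": 0, "dy": 0, "dz": 0, "turn": 0},
    {"dx": 0, "dy": 0, "dz": 0, "turn": 0},
  ],
)

```text
time: 13.05
ee_pos: [0.5216, -0.182, 0.0556]
tcp_rot: [0.001, -0.017, 1.0, -0.001]
wrist_force: [-1.0, -2.3, 6.4]
opening: 0.0111
grip_force: 59.1
```

```bash
python3 blob.py w5 .0345-.0475 .08-.095; python3 go.py 0.5207 -0.2020 0.053 91.9
```

```text
.0345-.0475 [ 458  166   80  163 6494] [ 0.5126 -0.076   0.0412] [517.7 -69.1] [84.7 36.4] 1.3
.0345-.0475 [540 201  20  60 771] [ 0.5073 -0.0413  0.0372] [506.6 -42. ] [30.3  8.2] 9.9
.0345-.0475 [ 329  205   69   89 5431] [ 0.517  -0.1408  0.041 ] [ 519.3 -140. ] [44.5 30.6] 1.8
.0345-.0475 [263 219  26  13 209] [ 0.5062 -0.1822  0.0412] [ 507.1 -182.3] [ 3.2 11.8] 3.5
.0345-.0475 [436 236  12  25 221] [ 0.5176 -0.0994  0.0362] [518.2 -99.3] [13.1  4.8] 2.7
.08-.095 [ 221  256  110   86 4161] [ 0.5173 -0.1818  0.0875] [ 517.1 -183.6] [32.8 32.5] 57.9
.08-.095 [ 535  266   25   56 1051] [ 0.5175 -0.0776  0.0847] [517.5 -76.3] [20.8  7.5] 2.6
t 13.1 pos [ 0.5216 -0.182   0.0556] tilt [ 0.0021 -0.0024] ang 91.93 turn units 0.004 dtool [ 0.0016 -0.02    0.0027] open 0.0112 F [-0.99 -2.26  5.36]
```

Call:
send_rows(
  motion=[
    {"dx": 0, "dy": 0.001, "dz": 0, "turn": 0},
    {"dx": 0, "dy": 0, "dz": 0, "turn": 0},
    {"dx": 0, "dy": 0, "dz": 0, "turn": 0},
    {"dx": 0, "dy": 0, "dz": 0, "turn": 0},
  ],
)

```text
time: 13.6
ee_pos: [0.5216, -0.1813, 0.0556]
tcp_rot: [0.001, -0.017, 1.0, -0.001]
wrist_force: [-0.5, -2.6, 5.6]
opening: 0.0111
grip_force: 59.0
```

Call:
send_rows(
  motion=[
    {"dx": 0, "dy": 0.001, "dz": 0, "turn": 0},
    {"dx": 0, "dy": 0, "dz": 0, "turn": 0},
    {"dx": 0, "dy": 0, "dz": 0, "turn": 0},
    {"dx": 0, "dy": 0, "dz": 0, "turn": 0},
  ],
)

```text
time: 14.1
ee_pos: [0.5216, -0.181, 0.0556]
tcp_rot: [0.001, -0.017, 1.0, -0.002]
wrist_force: [-1.2, -6.9, 4.0]
opening: 0.0111
grip_force: 59.0
```

Call:
send_rows(
  motion=[
    {"dx": 0, "dy": 0.001, "dz": 0, "turn": 0},
    {"dx": 0, "dy": 0, "dz": 0, "turn": 0},
    {"dx": 0, "dy": 0, "dz": 0, "turn": 0},
    {"dx": 0, "dy": 0, "dz": 0, "turn": 0},
  ],
)

```text
time: 14.6
ee_pos: [0.5216, -0.1807, 0.0557]
tcp_rot: [0.001, -0.017, 1.0, -0.003]
wrist_force: [-1.2, -10.7, 2.3]
opening: 0.0114
grip_force: 58.9
```

The handle reached its hard stop at y of about -0.181 with only about 2–3 N from the pad before it. One shim isn't enough, so I'll open the clamp and fetch a second one.

Call:
send_rows(
  motion=[
    {"dx": 0, "dy": -0.004, "dz": 0, "turn": 0},
    {"dx": 0, "dy": -0.006, "dz": 0, "turn": 0},
    {"dx": 0, "dy": -0.006, "dz": 0, "turn": 0},
    {"dx": 0, "dy": -0.005, "dz": 0, "turn": 0},
    {"dx": 0, "dy": 0, "dz": 0, "turn": 0},
  ],
)

```text
time: 15.22
ee_pos: [0.5221, -0.1996, 0.0556]
tcp_rot: [0.001, -0.017, 1.0, -0.001]
wrist_force: [-1.5, -0.6, 7.7]
opening: 0.0113
grip_force: 59.7
```

Call:
send_rows(
  motion=[
    {"dx": 0, "dy": 0, "dz": 0, "turn": 0},
    {"dx": 0, "dy": 0, "dz": 0, "turn": 0},
    {"dx": 0, "dy": 0, "dz": 0, "turn": 0},
    {"dx": 0, "dy": 0, "dz": -0.01, "turn": 0},
    {"dx": 0, "dy": 0, "dz": -0.03, "turn": 0},
    {"dx": 0, "dy": 0, "dz": -0.05, "turn": 0},
    {"dx": 0, "dy": 0, "dz": -0.05, "turn": 0},
    {"dx": 0, "dy": 0.03, "dz": -0.03, "turn": 0},
    {"dx": 0, "dy": 0.05, "dz": 0, "turn": 0},
    {"dx": 0, "dy": 0.03, "dz": 0, "turn": 0},
    {"dx": 0, "dy": 0, "dz": 0, "turn": 0},
    {"dx": 0, "dy": 0, "dz": 0, "turn": 0},
  ],
  jaw=0.5,
)

```text
time: 16.73
ee_pos: [0.5177, -0.0893, 0.2247]
tcp_rot: [0.0, -0.017, 1.0, -0.0]
wrist_force: [-0.2, 0.0, 0.5]
opening: 0.043
grip_force: 0.0
```

```bash
python3 blob.py w6 .0345-.0475 .08-.095; python3 go.py 0.5255 0.2743 0.150 86.2
```

```text
.0345-.0475 [ 288  139   29   69 1146] [ 0.5038 -0.0646  0.0416] [506.7 -64.8] [63.6 26.8] 3.6
.0345-.0475 [ 322  150   44   68 2371] [ 0.5141 -0.0244  0.0414] [515.4 -25.2] [63.8 38.6] 1.7
.0345-.0475 [262 158   8  52 414] [ 0.5175 -0.0986  0.0392] [518.  -98.6] [49.1  6.7] 1.6
.0345-.0475 [ 205  161   34   47 1521] [ 0.5189 -0.1398  0.041 ] [ 519.8 -140.3] [44.6 30.5] 1.9
.0345-.0475 [156 168  12  32 151] [ 0.5192 -0.1942  0.0411] [ 520.3 -194.6] [29.4  7.3] 15.2
.0345-.0475 [287 182  13  47 292] [ 0.5471 -0.0723  0.0428] [537.6 -71.9] [43.5 11.6] 2.5
.0345-.0475 [479 316  81   9 490] [0.659  0.1887 0.0409] [658.9 191.2] [100.6   2.9] 89.8
.08-.095 [134 176  19  37 579] [ 0.5206 -0.198   0.0861] [ 521. -199.] [29.8 12.6] 1.6
.08-.095 [289 183  15  26 380] [ 0.517  -0.0727  0.0869] [517.8 -72.6] [20.7 11.5] 2.5
.08-.095 [516 340  44  31 695] [0.6665 0.1867 0.0876] [664.3 189.6] [65.  25.8] 59.4
t 16.77 pos [ 0.5177 -0.0896  0.2246] tilt [ 0.0004 -0.0005] ang 91.9 turn units 0.713 dtool [0.0163 0.3637 0.0744] open 0.0426 F [-0.15 -0.2  -0.44]
```

View pics/w6.png

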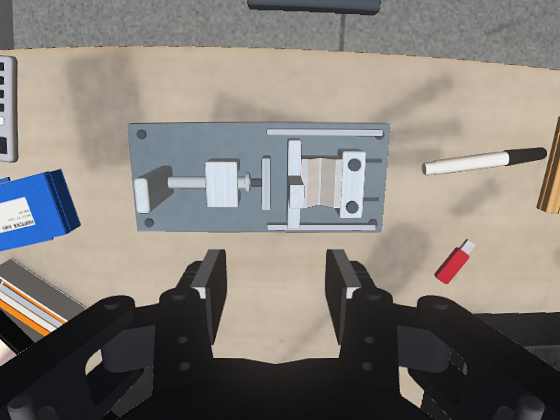

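The first shim is tight against the V-block at (297,185), with its centre at y of about -0.0725. There's room for the second, so I'll fetch the far shim.

Call:
send_rows(
  motion=[
    {"dx": 0, "dy": 0, "dz": 0, "turn": 0.71},
    {"dx": 0.0016, "dy": 0.024, "dz": 0.005, "turn": 0},
    {"dx": 0.0016, "dy": 0.04, "dz": 0.01, "turn": 0},
    {"dx": 0.0016, "dy": 0.04, "dz": 0.01, "turn": 0},
    {"dx": 0.0016, "dy": 0.04, "dz": 0.01, "turn": 0},
    {"dx": 0.0016, "dy": 0.04, "dz": 0.01, "turn": 0},
    {"dx": 0.0016, "dy": 0.04, "dz": 0.01, "turn": 0},
    {"dx": 0.0016, "dy": 0.04, "dz": 0.01, "turn": 0},
    {"dx": 0.0016, "dy": 0.04, "dz": 0.01, "turn": 0},
    {"dx": 0.0016, "dy": 0.04, "dz": 0.01, "turn": 0},
    {"dx": 0.0016, "dy": 0.02, "dz": 0.01, "turn": 0},
    {"dx": 0, "dy": 0, "dz": 0.01, "turn": 0},
  ],
)

```text
time: 18.27
ee_pos: [0.5255, 0.2755, 0.1186]
tcp_rot: [-0.0, 0.032, 0.999, -0.0]
wrist_force: [-0.6, -0.6, 0.2]
opening: 0.0426
grip_force: 0.0
```

Call:
send_rows(
  motion=[
    {"dx": 0, "dy": 0, "dz": 0.01, "turn": 0},
    {"dx": 0, "dy": 0, "dz": 0, "turn": 0},
    {"dx": 0, "dy": 0, "dz": 0, "turn": 0},
  ],
)

```text
time: 18.65
ee_pos: [0.5257, 0.2747, 0.1097]
tcp_rot: [0.0, 0.033, 0.999, -0.0]
wrist_force: [0.1, 0.3, -0.9]
opening: 0.0425
grip_force: 0.0
```

```bash
python3 blob.py w7 .08-.092 .034-.046; python3 go.py 0.5255 0.2743 0.048 86.2
```

```text
.08-.092 [ 353   93   29   44 1138] [0.4641 0.3218 0.0831] [464.1 322.2] [12.6 19.8] 87.0
.08-.092 [263 226  24  39 896] [0.5256 0.2745 0.0831] [526.2 274.4] [11.9 20.4] 86.7
.034-.046 [ 334   97   25  137 2153] [0.5032 0.3191 0.039 ] [496.  320.5] [12.7 83.6] 86.8
.034-.046 [ 264   99   21  112 2211] [0.4845 0.277  0.0392] [485.3 276.8] [11.8 65.1] 86.6
.034-.046 [399 377  22  14 204] [0.6592 0.3651 0.0404] [659.1 365.2] [ 2.8 15.1] 1.3
.034-.046 [116 391  36  14 297] [0.6594 0.1582 0.04  ] [659.2 158.5] [ 3.2 24.5] 1.0
t 18.7 pos [0.5258 0.275  0.1099] tilt [0.001  0.0002] ang 86.22 turn units 0.002 dtool [ 0.0003 -0.0007  0.0619] open 0.0427 F [-0.24 -0.41  0.18]
```

Call:
send_rows(
  motion=[
    {"dx": 0, "dy": 0, "dz": 0.02, "turn": 0},
    {"dx": 0, "dy": 0, "dz": 0.025, "turn": 0},
    {"dx": 0, "dy": 0, "dz": 0.017, "turn": 0},
    {"dx": 0, "dy": 0, "dz": 0, "turn": 0},
    {"dx": 0, "dy": 0, "dz": 0, "turn": 0},
  ],
)

```text
time: 19.32
ee_pos: [0.5258, 0.2757, 0.0479]
tcp_rot: [0.001, 0.033, 0.999, 0.0]
wrist_force: [-0.8, -0.2, 0.3]
opening: 0.0427
grip_force: 0.0
```

Call:
send_rows(
  motion=[
    {"dx": 0, "dy": 0, "dz": 0, "turn": 0},
    {"dx": 0, "dy": 0, "dz": 0, "turn": 0},
    {"dx": 0, "dy": 0, "dz": 0, "turn": 0},
    {"dx": 0, "dy": 0, "dz": 0, "turn": 0},
    {"dx": 0, "dy": 0, "dz": 0, "turn": 0},
    {"dx": 0, "dy": 0, "dz": 0, "turn": 0},
  ],
  jaw=1,
)

```text
time: 20.08
ee_pos: [0.526, 0.2757, 0.0482]
tcp_rot: [0.001, 0.033, 0.999, 0.0]
wrist_force: [-0.3, 0.7, 5.6]
opening: 0.0116
grip_force: 59.0
```

Call:
send_rows(
  motion=[
    {"dx": 0, "dy": 0, "dz": -0.01, "turn": 0},
    {"dx": 0, "dy": 0, "dz": -0.02, "turn": 0},
    {"dx": 0, "dy": 0, "dz": -0.03, "turn": 0},
    {"dx": 0, "dy": 0, "dz": -0.03, "turn": 0},
    {"dx": 0, "dy": 0, "dz": -0.03, "turn": 0},
    {"dx": 0, "dy": 0, "dz": 0, "turn": -0.71},
    {"dx": 0, "dy": 0, "dz": 0, "turn": 0},
    {"dx": 0, "dy": 0, "dz": 0, "turn": 0},
  ],
)

```text
time: 21.08
ee_pos: [0.5249, 0.2754, 0.1672]
tcp_rot: [-0.0, -0.016, 1.0, -0.0]
wrist_force: [-0.2, -0.0, -1.3]
opening: 0.0112
grip_force: 58.3
```

```bash
python3 go.py 0.550 -0.0850 0.165 91.9
```

```text
t 21.07 pos [0.5249 0.2754 0.1672] tilt [-0.0006 -0.0002] ang 91.86 turn units -0.005 dtool [-0.0131 -0.361   0.0023] open 0.0112 F [-0.22 -0.   -1.34]
```

Call:
send_rows(
  motion=[
    {"dx": -0.0012, "dy": -0.02, "dz": 0, "turn": 0},
    {"dx": -0.0012, "dy": -0.04, "dz": 0, "turn": 0},
    {"dx": -0.0012, "dy": -0.04, "dz": 0, "turn": 0},
    {"dx": -0.0012, "dy": -0.04, "dz": 0, "turn": 0},
    {"dx": -0.0012, "dy": -0.04, "dz": 0, "turn": 0},
    {"dx": -0.0012, "dy": -0.04, "dz": 0, "turn": 0},
    {"dx": -0.0012, "dy": -0.04, "dz": 0, "turn": 0},
    {"dx": -0.0012, "dy": -0.04, "dz": 0, "turn": 0},
    {"dx": -0.0012, "dy": -0.04, "dz": 0, "turn": 0},
    {"dx": -0.0012, "dy": -0.022, "dz": 0, "turn": 0},
    {"dx": 0, "dy": 0, "dz": 0, "turn": 0},
    {"dx": 0, "dy": 0, "dz": 0, "turn": 0},
  ],
)

```text
time: 22.58
ee_pos: [0.5493, -0.0851, 0.1671]
tcp_rot: [-0.0, -0.017, 1.0, 0.0]
wrist_force: [0.2, 0.2, -0.4]
opening: 0.0113
grip_force: 58.5
```

```bash
python3 blob.py w8 .0345-.046 .08-.095; python3 go.py 0.549 -0.0858 0.053 91.9
```

```text
.0345-.046 [ 289  102   34  112 1916] [ 0.5131 -0.0645  0.0417] [517.5 -63. ] [83.9 25.2] 1.8
.0345-.046 [ 329  117   54   83 3299] [ 0.5144 -0.0252  0.041 ] [515.9 -25.1] [63.1 38.4] 2.0
.0345-.046 [254 125   8  66 494] [ 0.5185 -0.0997  0.0391] [518.2 -99.7] [49.7  5.6] 1.5
.0345-.046 [ 184  130   42   57 2219] [ 0.519  -0.1396  0.0411] [ 519.6 -140.1] [43.1 30. ] 2.5
.0345-.046 [127 139  13  40 217] [ 0.5202 -0.1939  0.0403] [ 520.7 -194.1] [29.7  4.4] 7.4
.0345-.046 [  0 307  30  47 158] [ 0.6836 -0.3252  0.0355] [ 687.5 -324.7] [51.7 26. ] 5.7
.0345-.046 [469 319  91  18 678] [0.6597 0.1369 0.0401] [659.4 143.7] [11.7 92.5] 6.4
.08-.095 [ 90 145  25  45 915] [ 0.5209 -0.1978  0.0861] [ 521.2 -198.9] [29.  12.3] 2.0
.08-.095 [289 152  18  32 548] [ 0.5172 -0.0719  0.0871] [517.4 -72. ] [19.7 11. ] 2.0
.08-.095 [511 350  49  28 711] [0.6632 0.1352 0.0869] [661.6 136.6] [52.5 19.2] 65.7
t 22.62 pos [ 0.5494 -0.0848  0.1671] tilt [-0.0004  0.0006] ang 92.0 turn units 0.013 dtool [ 0.0003 -0.001   0.1141] open 0.0114 F [-0.42  0.09  0.09]
```

View pics/w8.png

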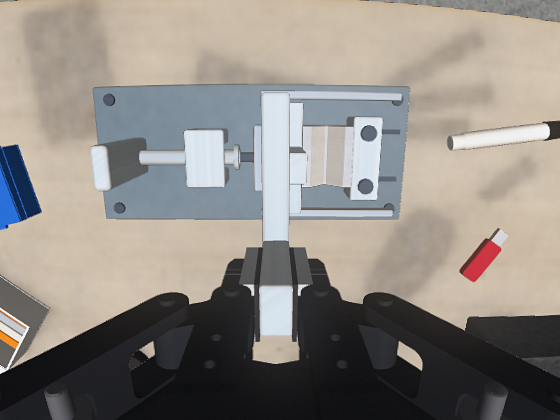

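The clamp stays about 3 mm short of fully open, so the slot runs from y of about -0.0945 to -0.078. The target for this tab is y = -0.0853. I'll descend to just above the slot and check.

Call:
send_rows(
  motion=[
    {"dx": 0, "dy": 0, "dz": 0.02, "turn": 0},
    {"dx": 0, "dy": 0, "dz": 0.03, "turn": 0},
    {"dx": 0, "dy": 0, "dz": 0.025, "turn": 0},
    {"dx": 0, "dy": 0, "dz": 0, "turn": 0},
    {"dx": 0, "dy": 0, "dz": 0, "turn": 0},
    {"dx": 0, "dy": 0, "dz": 0, "turn": 0},
  ],
)

```text
time: 23.38
ee_pos: [0.5507, -0.086, 0.0939]
tcp_rot: [0.001, -0.017, 1.0, -0.001]
wrist_force: [0.5, 0.3, -0.3]
opening: 0.0112
grip_force: 58.5
```

```bash
python3 go.py 0.549 -0.0853 0.053 91.9
python3 - <<'E'
from h import *
f=grab_frame("top");W=cloud(f)
g=grab_frame("scene")
cv2.imwrite("pics/s9.png",cv2.resize(g["pixels"][235:365,270:425],None,fx=5,fy=4.6,interpolation=2))
E
```

```text
t 23.38 pos [ 0.5507 -0.086   0.0939] tilt [ 0.0026 -0.001 ] ang 91.97 turn units 0.009 dtool [0.0017 0.0008 0.0409] open 0.0112 F [ 0.47  0.27 -0.29]
```

View pics/s9.png

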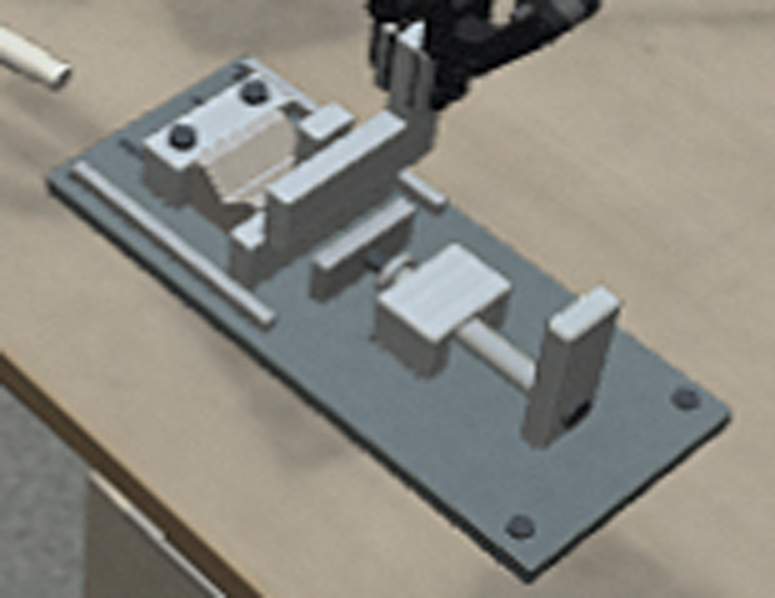

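The held shim hangs parallel to the slot, between the first shim and the pad. I'll enter slowly and watch the force.

Call:
send_rows(
  motion=[
    {"dx": 0.0015, "dy": 0.0006, "dz": 0.003, "turn": 0},
    {"dx": 0, "dy": 0, "dz": 0.003, "turn": 0},
    {"dx": 0, "dy": 0, "dz": 0.003, "turn": 0},
    {"dx": 0, "dy": 0, "dz": 0.003, "turn": 0},
    {"dx": 0, "dy": 0, "dz": 0.003, "turn": 0},
    {"dx": 0, "dy": 0, "dz": 0, "turn": 0},
  ],
)

```text
time: 24.22
ee_pos: [0.5478, -0.0852, 0.0769]
tcp_rot: [-0.0, -0.017, 1.0, 0.0]
wrist_force: [-0.7, 0.1, -1.2]
opening: 0.0111
grip_force: 58.5
```

Call:
send_rows(
  motion=[
    {"dx": -0.0005, "dy": 0, "dz": 0.005, "turn": 0},
    {"dx": 0, "dy": 0, "dz": 0.005, "turn": 0},
    {"dx": 0, "dy": 0, "dz": 0.005, "turn": 0},
    {"dx": 0, "dy": 0, "dz": 0.004, "turn": 0},
    {"dx": 0, "dy": 0, "dz": 0.003, "turn": 0},
    {"dx": 0, "dy": 0, "dz": 0, "turn": 0},
    {"dx": 0, "dy": 0, "dz": 0, "turn": 0},
  ],
)

```text
time: 25.1
ee_pos: [0.5487, -0.0854, 0.0555]
tcp_rot: [0.0, -0.017, 1.0, -0.0]
wrist_force: [-0.1, -0.4, -0.8]
opening: 0.0111
grip_force: 58.5
```

Call:
send_rows(
  motion=[
    {"dx": 0, "dy": 0, "dz": 0.001, "turn": 0},
    {"dx": 0, "dy": 0, "dz": 0.001, "turn": 0},
    {"dx": 0, "dy": 0, "dz": 0.001, "turn": 0},
    {"dx": 0, "dy": 0, "dz": 0, "turn": 0},
    {"dx": 0, "dy": 0, "dz": 0, "turn": 0},
  ],
)

```text
time: 25.72
ee_pos: [0.5485, -0.0853, 0.0523]
tcp_rot: [-0.0, -0.017, 1.0, 0.0]
wrist_force: [0.5, -0.3, -1.0]
opening: 0.011
grip_force: 58.7
```

Call:
send_rows(
  motion=[
    {"dx": 0, "dy": 0, "dz": 0.001, "turn": 0},
    {"dx": 0, "dy": 0, "dz": 0, "turn": 0},
    {"dx": 0, "dy": 0, "dz": 0, "turn": 0},
  ],
)

```text
time: 26.1
ee_pos: [0.5487, -0.0854, 0.0522]
tcp_rot: [-0.0, -0.017, 1.0, -0.0]
wrist_force: [-3.4, 0.9, 6.2]
opening: 0.011
grip_force: 59.8
```

Call:
send_rows(
  motion=[
    {"dx": 0, "dy": 0, "dz": 0, "turn": 0},
    {"dx": 0, "dy": 0, "dz": 0, "turn": 0},
    {"dx": 0, "dy": 0, "dz": 0, "turn": 0},
    {"dx": 0, "dy": 0, "dz": 0, "turn": 0},
    {"dx": 0, "dy": 0, "dz": -0.01, "turn": 0},
    {"dx": 0, "dy": 0, "dz": -0.03, "turn": 0},
    {"dx": 0, "dy": 0, "dz": -0.04, "turn": 0},
    {"dx": 0, "dy": 0, "dz": -0.03, "turn": 0},
    {"dx": 0.005, "dy": -0.025, "dz": 0, "turn": 0},
    {"dx": 0.008, "dy": -0.04, "dz": 0, "turn": 0},
    {"dx": 0.008, "dy": -0.03, "dz": 0, "turn": 0},
    {"dx": 0.003, "dy": -0.02, "dz": 0, "turn": 0},
  ],
  jaw=0.5,
)

```text
time: 27.6
ee_pos: [0.5283, -0.2024, 0.162]
tcp_rot: [0.0, -0.016, 1.0, -0.0]
wrist_force: [0.9, 0.1, 0.6]
opening: 0.0428
grip_force: 0.0
```

```bash
python3 blob.py w10 .0345-.0475 .08-.095; python3 go.py 0.5210 -0.1995 0.055 91.9
```

```text
.0345-.0475 [ 401  137   69  108 4107] [ 0.5097 -0.084   0.0416] [517.  -77.8] [52.5 83.5] 89.5
.0345-.0475 [ 474  152   53   79 3009] [ 0.5127 -0.0252  0.0415] [515.6 -25.6] [63.4 39.6] 2.4
.0345-.0475 [ 336  162   43   58 2251] [ 0.5183 -0.1409  0.041 ] [ 519.2 -140.1] [44.1 30.2] 1.7
.08-.095 [271 183  19  46 850] [ 0.5202 -0.1997  0.0866] [ 520.8 -199.6] [29.2 11.6] 1.9
.08-.095 [460 192  25  32 670] [ 0.5173 -0.074   0.0862] [517.7 -72.6] [20.7 13.3] 3.3
.08-.095 [434 235  25  32 626] [ 0.5478 -0.0868  0.0862] [548.6 -85.6] [20.2 13.2] 3.0
t 27.65 pos [ 0.5283 -0.2044  0.162 ] tilt [ 0.0009 -0.0021] ang 91.83 turn units -0.009 dtool [0.0072 0.0054 0.107 ] open 0.0427 F [ 0.37 -2.1   0.71]
```

View pics/w10.png

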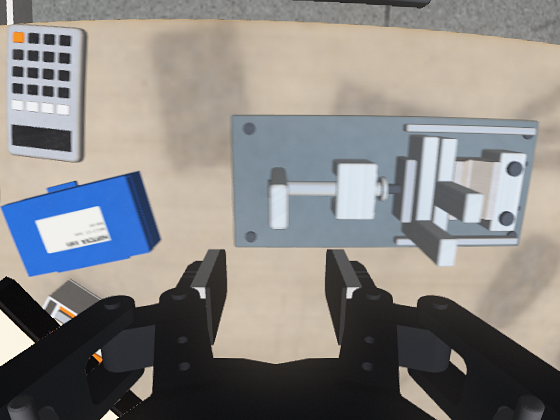

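Both shims stand upright side by side at (425–450,190), with the pad behind them and the third shim still in the rack. Taking the handle now.

Call:
send_rows(
  motion=[
    {"dx": 0.007, "dy": 0.001, "dz": 0.02, "turn": 0},
    {"dx": 0, "dy": 0, "dz": 0.04, "turn": 0},
    {"dx": 0, "dy": 0, "dz": 0.03, "turn": 0},
    {"dx": 0, "dy": 0, "dz": 0.017, "turn": 0},
    {"dx": 0, "dy": 0, "dz": 0, "turn": 0},
    {"dx": 0, "dy": 0, "dz": 0, "turn": 0},
  ],
)

```text
time: 28.4
ee_pos: [0.5225, -0.2008, 0.0558]
tcp_rot: [0.001, -0.017, 1.0, -0.001]
wrist_force: [-0.1, -0.8, 0.4]
opening: 0.0426
grip_force: 0.0
```

Call:
send_rows(
  motion=[
    {"dx": 0, "dy": 0, "dz": 0, "turn": 0},
    {"dx": 0, "dy": 0, "dz": 0, "turn": 0},
    {"dx": 0, "dy": 0, "dz": 0, "turn": 0},
    {"dx": 0, "dy": 0, "dz": 0, "turn": 0},
    {"dx": 0, "dy": 0, "dz": 0, "turn": 0},
    {"dx": 0, "dy": 0, "dz": 0, "turn": 0},
  ],
  jaw=1,
)

```text
time: 29.15
ee_pos: [0.5221, -0.2009, 0.0555]
tcp_rot: [0.001, -0.017, 1.0, -0.001]
wrist_force: [-1.2, -0.4, 6.0]
opening: 0.0117
grip_force: 59.1
```

Call:
send_rows(
  motion=[
    {"dx": 0, "dy": 0.001, "dz": 0, "turn": 0},
    {"dx": 0, "dy": 0.001, "dz": 0, "turn": 0},
    {"dx": 0, "dy": 0.001, "dz": 0, "turn": 0},
    {"dx": 0, "dy": 0.001, "dz": 0, "turn": 0},
    {"dx": 0, "dy": 0, "dz": 0, "turn": 0},
    {"dx": 0, "dy": 0, "dz": 0, "turn": 0},
  ],
)

```text
time: 29.9
ee_pos: [0.522, -0.197, 0.0555]
tcp_rot: [0.001, -0.017, 1.0, -0.001]
wrist_force: [-1.4, -0.3, 5.6]
opening: 0.0109
grip_force: 59.3
```

Call:
send_rows(
  motion=[
    {"dx": 0, "dy": 0.001, "dz": 0, "turn": 0},
    {"dx": 0, "dy": 0.001, "dz": 0, "turn": 0},
    {"dx": 0, "dy": 0, "dz": 0, "turn": 0},
    {"dx": 0, "dy": 0, "dz": 0, "turn": 0},
  ],
)

```text
time: 30.4
ee_pos: [0.522, -0.1951, 0.0555]
tcp_rot: [0.001, -0.017, 1.0, -0.001]
wrist_force: [-1.1, -0.4, 5.4]
opening: 0.0111
grip_force: 59.3
```

Call:
send_rows(
  motion=[
    {"dx": 0, "dy": 0.001, "dz": 0, "turn": 0},
    {"dx": 0, "dy": 0.001, "dz": 0, "turn": 0},
    {"dx": 0, "dy": 0, "dz": 0, "turn": 0},
    {"dx": 0, "dy": 0, "dz": 0, "turn": 0},
  ],
)

```text
time: 30.9
ee_pos: [0.5219, -0.1936, 0.0555]
tcp_rot: [0.001, -0.017, 1.0, -0.001]
wrist_force: [-1.2, -3.7, 5.1]
opening: 0.0114
grip_force: 59.2
```

Call:
send_rows(
  motion=[
    {"dx": 0, "dy": 0.001, "dz": 0, "turn": 0},
    {"dx": 0, "dy": 0.001, "dz": 0, "turn": 0},
    {"dx": 0, "dy": 0.001, "dz": 0, "turn": 0},
    {"dx": 0, "dy": 0, "dz": 0, "turn": 0},
    {"dx": 0, "dy": 0, "dz": 0, "turn": 0},
  ],
)

```text
time: 31.52
ee_pos: [0.5219, -0.1914, 0.0555]
tcp_rot: [0.001, -0.017, 1.0, -0.002]
wrist_force: [-2.9, -6.4, 4.3]
opening: 0.0112
grip_force: 59.1
```

Call:
send_rows(
  motion=[
    {"dx": 0, "dy": 0.001, "dz": 0, "turn": 0},
    {"dx": 0, "dy": 0.001, "dz": 0, "turn": 0},
    {"dx": 0, "dy": 0, "dz": 0, "turn": 0},
    {"dx": 0, "dy": 0, "dz": 0, "turn": 0},
    {"dx": 0, "dy": 0, "dz": 0, "turn": 0},
  ],
)

```text
time: 32.15
ee_pos: [0.5219, -0.19, 0.0556]
tcp_rot: [0.001, -0.017, 1.0, -0.002]
wrist_force: [-0.3, -7.7, 3.1]
opening: 0.011
grip_force: 59.0
```

Run:
```python
from h import *
g=grab_frame("scene")
cv2.imwrite("pics/s11.png",np.hstack([cv2.resize(g["pixels"][235:365,270:425],None,fx=3,fy=3,interpolation=2),cv2.resize(g["pixels"][150:280,180:290],None,fx=3,fy=3,interpolation=2)]))
W=cloud(grab_frame("top"))
for n,(u,v) in dict(pen=(258,222),usb=(263,175)).items(): print(n,W[v,u].round(4))
```

```text
pen [0.4885 0.1259 0.0099]
usb [0.6036 0.1162 0.0104]
```

View pics/s11.png

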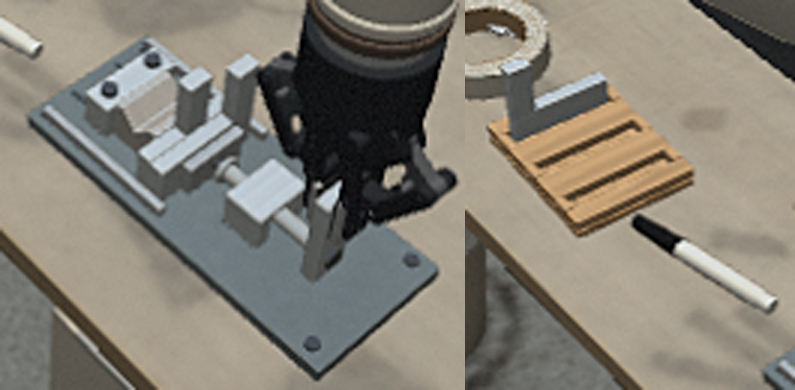

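The pad, two shims, V-block and stop are tight and upright. The third shim stands in the rack, and the pen and stick haven't moved. One more millimetre, then settle.

Call:
send_rows(
  motion=[
    {"dx": 0, "dy": 0.001, "dz": 0, "turn": 0},
    {"dx": 0, "dy": 0, "dz": 0, "turn": 0},
    {"dx": 0, "dy": 0, "dz": 0, "turn": 0},
    {"dx": 0, "dy": 0, "dz": 0, "turn": 0},
    {"dx": 0, "dy": 0, "dz": 0, "turn": 0},
    {"dx": 0, "dy": 0, "dz": 0, "turn": 0},
  ],
)

```text
time: 33.0
ee_pos: [0.5218, -0.1892, 0.0555]
tcp_rot: [0.001, -0.017, 1.0, -0.003]
wrist_force: [-0.5, -10.3, 3.5]
opening: 0.011
grip_force: 59.0
```

```bash
python3 go.py 0.5219 -0.19 0.0556 91.9; python3 -c "
from rig import finish_job
print(finish_job())"
```

```text
t 33.0 pos [ 0.5218 -0.1892  0.0555] tilt [ 0.0024 -0.0051] ang 91.93 turn units 0.004 dtool [-0.     -0.0008 -0.0001] open 0.011 F [ -0.49 -10.33   3.47]
the job is handed in; nothing more can be done
None
```

I handed the job in at 33 s with two shims (mid and far) clamped upright against the V-block, the handle still held at about 10 N of push, the near shim left in the rack, and the pen and data stick unmoved; no verdict came back.

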